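Push the guide rod home in the circuit-board holder

TASK

Lift the steel guide rod out of its rack, slide its plain end a few centimetres into the bore of the board holder and let go of it; then take it again close to its knob and push it fully home, until the stiff catch at the bottom of the bore has given way and the rod stops dead. Keep it in line and push gently, without forcing it against the holder, let go of it, and leave the other things on the bench alone.

Things in the scene. Friction and masses are not known exactly. Their poses are not given: they have to be found in the camera images.
- rod: loose plain hollow steel rod, 230 mm long, 14 mm diameter, about 0.14 kg (varies), with a round knob (20 mm diameter, 15 mm long) at its rear end and a 3 mm chamfer at its plain end. Origin on the axis halfway along, +x along the axis to the plain end. It starts level in the rack, axis 55 mm above the bench, its front 105 mm free in the air
- rod_tip (a point): centre of the rod's plain end face, 115 mm from its middle
- rod_knob (a point): centre of the knob's end face, the other end of the rod, 230 mm from the tip
- rack: fixed grey plastic trough, 141 mm long, 46 mm wide, 75 mm high, open above and in front; origin on the bench below the rod's middle at the start, +x the way the rod's plain end points. Solid from 131 mm behind to 10 mm ahead of the origin; its slot is too narrow for fingers: take the rod by its free front part and lift it straight up
- holder: fixed board holder: grey foot 110 mm wide, 14 mm high, with a 46 mm square aluminium block 175 mm long, top 78 mm above the bench, bored lengthwise; a jaw with a green board stands on its far end, up to 147 mm high. Origin on the bench below the bore's mouth, +x inwards along the bore, level. The gripper must not press the rod against the holder with more than 35 N
- bore_mouth (a point): centre of the bore's round mouth, on the face of the block, 55 mm above the bench. The bore is about 1.1 mm wider than the rod. Left alone partway in, the rod sags by this play: its knob end hangs a few mm low and must be brought back in line before it is pushed on
- bore_rear (a point): point on the bore's axis 175 mm in from the mouth: mouth to here is the bore's direction
- catch (a joint): how far the flat-faced catch in the bore has been pushed in, m: 0 untouched, 0.005 home; as noisy as the other readings. Its face lies unseen 140 to 156 mm deep, different every time. It resists with about 9 N, stays where pushed and after 5 mm stops hard: the rod is home, tip 145 to 161 mm deep, when the push rises clearly above 9 N (12 to 18 N)
- screwdriver: bystander: small black-handled screwdriver lying on the bench, 160 mm long
- screw_box: bystander: clear box of 45 x 60 x 20 mm; origin under its centre
- solder_reel: bystander: metal reel, 60 mm diameter, 35 mm high; origin under its centre
- flux: bystander: amber bottle, 36 mm diameter, 70 mm high; origin under its centre
- spare_heatsink: bystander: finned aluminium block, 50 x 50 x 26 mm; origin under its centre
- phone_shell: bystander: opened phone, 70 x 145 x 10 mm, in a white tray

How it is judged:
By the outcome, as a careful person would: the job done as asked, in the order asked, and still so for the second after the job is handed in, with the robot touching nothing.
It also fails if it takes over 72 s, if anything falls off the work surface, if the arm or the gripper's body presses on something with over 40 N, if the wrist force passes 120 N, or if a joint passes its speed limit or range.

ROBOT

A 7-joint arm with a two-finger parallel gripper is mounted at the origin on the work surface. World frame = base frame: x ahead of the robot, y to its left, z up, the work surface at z = 0. Lengths are in m, angles in degrees, forces in N, time in s.
With the tool pointing down it reaches from about 0.425 to 0.875 m from the base axis. Payload 4.7 kg.
Tool frame: the origin (TCP) lies between the finger pads; the fingertips stand env.finger_overhang ahead of it and the grasp point (between the pads) lies 5 mm behind it (env.finger_overhang is the distance from the TCP to the fingertips, in m); z points along the fingers, y is the line along which they close (so a half turn about z gives the same grasp; the last joint's range is limited). The gripper opens to 87 mm and grips with 3 to 60 N. Pads are 19 mm wide; open, the fingers measure 117 mm over their backs; the gripper's body (75 mm by 190 mm) begins 51 mm behind the grasp point.
Start: joints at [-72.588, 18.392, -4.016, 83.108, 1.295, 78.541, -3.26], TCP at [0.186, 0.623, 0.237] pointing down, gripper open.
Joint ranges: [-163.93, 163.93], [-17.29, 119.83], [-79.2, 71.16], [3.27, 140.29], [-89.18, 269.18], [5.43, 117.66], [-154.24, 154.24]. Speed limits (degrees/s): [147.25, 147.25, 180, 180, 180, 180, 180].

INTERFACE

Orientations are given as [roll, pitch, yaw] about the fixed x, y, z axes, in that order (R = Rz(yaw) Ry(pitch) Rx(roll)).
In Python, from cell import telemetry, eyes, env, models gives the robot as it stands. The module is installed in compiled form; this text tells all that it offers.
- The arm moves only by the tool drive_tool, never from a script. Its arguments are lists of equal length, an entry for each row: "angular": the turn, a rotation vector about the tool's x, y, z in rad, a list of three; "delta_pos": the shift along the tool's x, y, z in cm, a list of three; "gripper": the finger opening in cm, from 0 to 8.7. A call has 1 to 20 rows; each row shifts and turns the commanded pose from where the row before left it, along the tool's axes as they then stand; what a row does not reach is not made up. A row lasts 1/10 s, in which the tool goes at most 50 mm and 8.59 degrees, less where a joint would pass 70% of its speed; a pose out of reach is approached as far as the arm can. A call with a gripper value outside its range is refused whole. The fingers move at their own pace and stop on an object; "squeeze" is the grip in N (left out, the last holds). Time passes only in rows, so rows that do not move let the fingers close. It gives the time, the measured TCP pose, the force, the opening and the grip force at its end, in the units of the state.
- telemetry.get_obs(): the state, without advancing time (a new reading comes with each control period).
- eyes.read_camera(name): name is "scene" or "side" or "wrist"; returns a dict with "pixels" (420x560x3 uint8, red, green, blue), "mtx" (3x3 intrinsics, pixels), "origin" and "orientation" of the camera in the world. Camera axes: x right, y down, z forward; pixel columns grow to the right and rows downward; lengths in m; the calibration is good to about 2 mm. A picture is of the moment at which its call begins. There is no depth.
- env.sign_off(): hands the job in; it is judged then, once.
Trained networks look in a picture, given as the dict that the camera call returned (one of the last four; its "shot" number tells which), for a name from the list of things; names that differ only in an ending like _2 or _b are one class to them, and where a whole thing is asked for, a point or a joint stands for the part that bears it (a point fixed in the world has none). Each returns a list of dicts, best first, with "p" (0 to 1); they miss things now and then, are a little off and sometimes report something else, mostly with a low value. They report only what shows in the picture. A call takes as long as a camera call.
- models.search_frame(picture, target): "centre" ([column, row] in pixels, amid what is visible of it).
- models.cut_out(picture, target): "pixels" (420x560 bool, what is visible of it) and "centre" ([column, row] in pixels, amid what is visible of it).
The state is a dict: "time_s": time; "qpos": joint angles; "joint_velocities": joint speeds; "effort": joint torques, N m; "tool_pos": TCP position; "tool_rot": TCP orientation; "force": force on the tool from outside, world axes, zero at the start; "wrist_torque": the same for the moment, N m; "grip_width": finger opening in m; "grasp_force": force on a finger pad.
Only numpy, scipy, OpenCV 4.12 (cv2) and the standard library are available. Lean on these libraries where they do the work, as an engineer would, in place of code of your own. Each camera call takes 0.05 s, during which the arm holds its last target. There are 200 camera calls.

## Working session

There is one attempt and no reset: what is moved stays moved. The work goes in short steps, Python scripts to look and compute and a tool call to move; the robot and the scene stay as the last step left them, time stands still between calls to the robot, and variables do not carry over. Pictures are saved under pics/ and viewed, at most 10 in all, crops included, and the job is handed in when it is done.

Besides the shell and the picture viewer there is one more tool, called after "Request:" as name(argument=value, ...), one argument or row to a line, values as JSON. drive_tool: Moves the arm, as the interface text tells. Its arguments: {"type":"object","properties":{"angular":{"type":"array","items":{"type":"array","items":{"type":"number"}}},"delta_pos":{"type":"array","items":{"type":"array","items":{"type":"number"}}},"gripper":{"type":"array","items":{"type":"number"}},"squeeze":{"type":"number"}},"required":["angular","delta_pos","gripper"]}

```bash
mkdir -p pics; cat > h.py <<'E'
import numpy as np, cv2
from cell import telemetry, eyes, env, models
from scipy.spatial.transform import Rotation as R
def rot(o):
    o=np.array(o,float)
    if o.shape==(3,3): return o
    return R.from_euler('xyz',o,degrees=True).as_matrix()
def ray(c,px):
    d=np.linalg.inv(np.array(c['mtx']))@[px[0],px[1],1.]; d=rot(c['orientation'])@d
    return np.array(c['origin']),d/np.linalg.norm(d)
def atz(c,px,z):
    o,d=ray(c,px); return o+d*(z-o[2])/d[2]
def proj(c,P):
    p=np.array(c['mtx'])@(rot(c['orientation']).T@(np.array(P)-c['origin'])); return p[:2]/p[2]
def tri(obs):
    A=np.zeros((3,3));b=np.zeros(3);
    for c,px in obs:
        o,d=ray(c,px);M=np.eye(3)-np.outer(d,d);A+=M;b+=M@o
    return np.linalg.solve(A,b)
def save(c,n): cv2.imwrite('pics/'+n,c['pixels'][:,:,::-1])
E
python3 - <<'E'
from h import *
s=telemetry.get_obs();print(s,env.finger_overhang)
C={n:eyes.read_camera(n) for n in('scene','side','wrist')}
for n,c in C.items():
    print(n,c['origin'],c['orientation'],c['mtx'][0])
    for t in('rod','rod_tip','rod_knob','rack','holder','bore_mouth','bore_rear'):
        r=models.search_frame(c,t)[:2]; print(n,t,[(np.round(x['centre'],1),round(x['p'],2)) for x in r], [np.round(atz(c,x['centre'],.055),3) for x in r[:1]])
im=np.vstack([C['scene']['pixels'],C['side']['pixels']])[:,:,::-1]
save(C['scene'],'a.png');save(C['side'],'b.png')
E
```

```text
{'time_s': 0.0, 'qpos': array([-72.58876737,  18.43983945,  -4.01676553,  83.17277909,
         1.29689122,  78.54066307,  -3.26004315]), 'joint_velocities': array([ 0.0103048 , -0.04965455, -0.01738119, -0.05705713, -0.0022642 ,
       -0.0729445 , -0.02084108]), 'effort': array([ 2.02785754e-04, -4.91298723e+01, -4.03709309e-01, -3.12526274e+01,
       -6.38604281e-02,  4.39344859e-02,  1.85213853e-04]), 'tool_pos': array([0.1856336 , 0.62239654, 0.23547143]), 'tool_rot': array([-1.79892069e+02,  7.09372050e-03,  1.63399982e+02]), 'force': array([0.69577703, 0.16451036, 0.580777  ]), 'wrist_torque': array([-0.02680347, -0.00889359,  0.03664695]), 'grasp_force': 0.0, 'grip_width': 0.08733776233470851} 0.014
scene [ 1.22411029 -0.07517595  0.75429898] [-137.41356188    0.55417541   87.35920982] [403.04039303   0.         281.55186829]
scene rod [(array([269.3, 176.2]), 0.6)] [array([ 0.448, -0.078,  0.055])]
scene rod_tip [(array([268.7, 174.8]), 0.71)] [array([ 0.442, -0.079,  0.055])]
scene rod_knob [(array([269.1, 179.4]), 0.74), (array([149.8, 181.2]), 0.17)] [array([ 0.46 , -0.0
[... 655 characters left out ...]
(array([257.8, 351.6]), 0.25)] [array([ 0.455, -0.133,  0.055])]
side rack [(array([253.5, 272.9]), 0.7)] [array([ 0.452, -0.234,  0.055])]
side holder [(array([270.9, 167.2]), 0.76)] [array([0.604, 0.127, 0.055])]
side bore_mouth [(array([273.8, 169. ]), 0.78), (array([385. , 234.5]), 0.65)] [array([0.608, 0.116, 0.055])]
side bore_rear [(array([272.9, 165.2]), 0.84), (array([245.9, 241.7]), 0.28)] [array([0.612, 0.135, 0.055])]
wrist [0.11613953 0.64403382 0.38342518] [1.64588908e+02 5.66940789e-02 7.34036245e+01] [347.77160129   0.         281.86304625]
wrist rod [] []
wrist rod_tip [] []
wrist rod_knob [] []
wrist rack [] []
wrist holder [] []
wrist bore_mouth [] []
wrist bore_rear [] []
```

View pics/a.png

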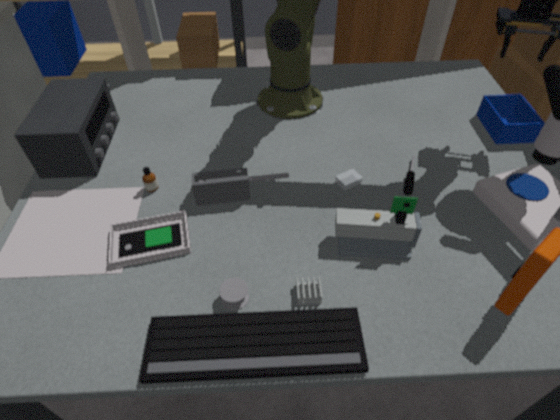

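View pics/b.png

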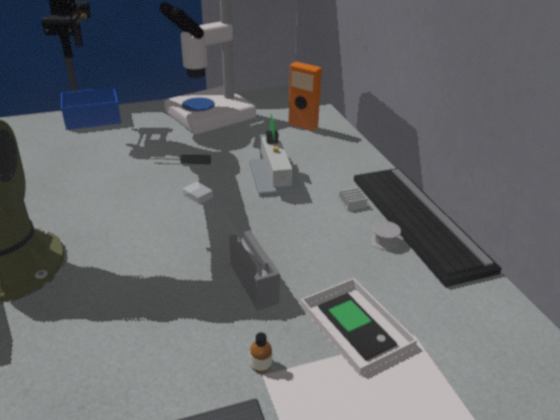

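The scene view shows the rack at (193–249, 172–203), with the rod's free end reaching (288, 176). The holder block is at (335–415, 208–240) with its mouth at the left end and the board at the far right. The side view shows the rack at (232–275, 235–303) and the holder at (262–290, 137–188). I'll enlarge both for accurate points.

```bash
python3 - <<'E'
import cv2,numpy as np
a=cv2.imread('pics/a.png')[155:250,180:430]; a=cv2.resize(a,None,fx=3.2,fy=3.2,interpolation=cv2.INTER_CUBIC)
b=cv2.imread('pics/b.png')[125:315,200:320]
b=cv2.resize(b,None,fx=3.1,fy=3.1,interpolation=cv2.INTER_CUBIC)
cv2.imwrite('pics/a2.png',cv2.convertScaleAbs(a,alpha=1.4)); cv2.imwrite('pics/b2.png',cv2.convertScaleAbs(b,alpha=1.4)); print(a.shape,b.shape)
E
```

```text
(304, 800, 3) (589, 372, 3)
```

View pics/a2.png

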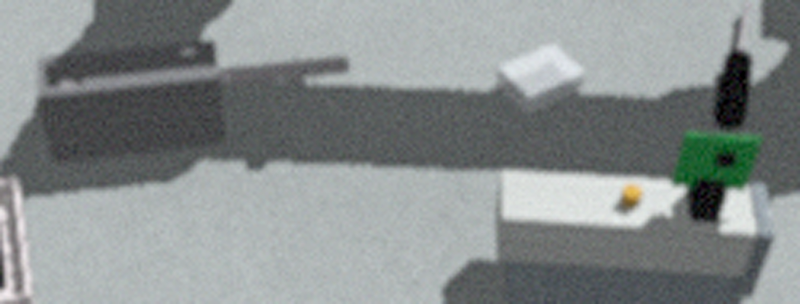

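View pics/b2.png

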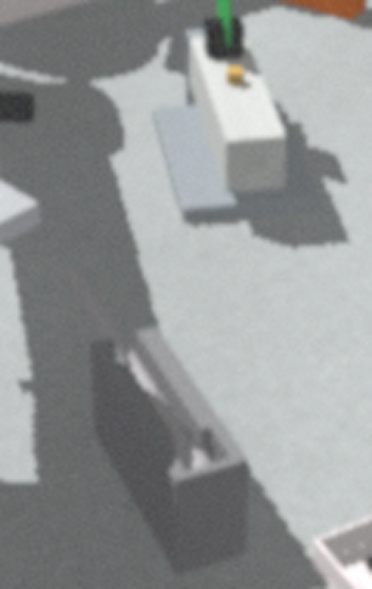

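The crops show the rod tip at scene px (288.1, 175.3) and the rack front at (248, 178.8). The block's top edges run from (336.5, 208/224) to (417, 229)/(420, 212). In the side view the mouth's top corners are at (273.2, 170.5) and (291.3, 169.5).

```bash
python3 - <<'E'
from h import *
a=eyes.read_camera('scene');b=eyes.read_camera('side')
A=lambda x,y:(180+x/3.2,155+y/3.2)
B=lambda x,y:(200+x/3.1,125+y/3.1)
pr=lambda n,v:print(n,np.round(v,4))
pr('tip',atz(a,A(346,65),.055));pr('rodrack',atz(a,A(222,76),.055))
pr('tipB',atz(b,B(72,272),.055));pr('rodrackB',atz(b,B(125,340),.055)); pr('knobB',atz(b,B(200,440),.055))
for n,p in dict(m_far=(501,170),m_near=(500,221),r_near=(757,236),r_far=(766,182)).items(): pr(n,atz(a,A(*p),.078))
for n,p in dict(m_left=(227,141),m_right=(283,138),f_left=(190,35)).items(): pr(n+'B',atz(b,B(*p),.078))
for n,p in dict(l0=(42,90),r0=(218,72),l1=(46,63),r1=(214,44)).items(): pr('rack '+n,atz(a,A(*p),.075))
for n,p in dict(fl=(93,342),nl=(172,475),fr=(155,328),nr=(246,462)).items(): pr('rackB '+n,atz(b,B(*p),.075))
E
```

```text
tip [ 0.4471 -0.0291  0.055 ]
rodrack [ 0.4546 -0.1291  0.055 ]
tipB [ 0.4454 -0.0282  0.055 ]
rodrackB [ 0.4597 -0.1142  0.055 ]
knobB [ 0.4763 -0.2243  0.055 ]
m_far [0.5915 0.0744 0.078 ]
m_near [0.64  0.067 0.078]
r_near [0.6632 0.2409 0.078 ]
r_far [0.6136 0.261  0.078 ]
m_leftB [0.5917 0.073  0.078 ]
m_rightB [0.6337 0.0648 0.078 ]
f_leftB [0.6172 0.2492 0.078 ]
rack l0 [ 0.4847 -0.2663  0.075 ]
rack r0 [ 0.4718 -0.1307  0.075 ]
rack l1 [ 0.4536 -0.2664  0.075 ]
rack r1 [ 0.4384 -0.1342  0.075 ]
rackB fl [ 0.4332 -0.1357  0.075 ]
rackB nl [ 0.4447 -0.2709  0.075 ]
rackB fr [ 0.4748 -0.1332  0.075 ]
rackB nr [ 0.4887 -0.2731  0.075 ]
```

Request:
drive_tool(
  angular=[
    [0, 0, 0],
    [0, 0, 0],
    [0, 0, 0],
    [0, 0, 0],
    [0, 0, 0],
    [0, 0, 0],
    [0, 0, 0],
    [0, 0, 0],
    [0, 0, 0],
    [0, 0, 0],
    [0, 0, 0],
    [0, 0, 0],
    [0, 0, 0],
    [0, 0, 0],
    [0, 0, 0],
    [0, 0, 0],
    [0, 0, 0],
    [0, 0, 0],
    [0, 0, 0],
  ],
  delta_pos=[
    [-3.9, -2.2, 0],
    [-3.9, -2.2, 0],
    [-3.9, -2.2, 0],
    [-3.9, -2.2, 0],
    [-3.9, -2.2, 0],
    [-3.9, -2.2, 0],
    [-3.9, -2.2, 0],
    [-3.9, -2.2, 0],
    [-3.9, -2.2, 0],
    [-3.9, -2.2, 0],
    [-0.75, -4.35, 0],
    [-0.75, -4.35, 0],
    [-0.75, -4.35, 0],
    [-0.75, -4.35, 0],
    [-0.75, -4.35, 0],
    [-0.75, -4.35, 0],
    [-0.75, -4.35, 0],
    [-0.75, -4.35, 0],
    [-0.75, -4.35, 0],
  ],
  gripper=[8.7, 8.7, 8.7, 8.7, 8.7, 8.7, 8.7, 8.7, 8.7, 8.7, 8.7, 8.7, 8.7, 8.7, 8.7, 8.7, 8.7, 8.7, 8.7],
)

```text
time_s: 3.2
tool_pos: [0.449, -0.0955, 0.2369]
tool_rot: [179.9, 0.1, 163.4]
force: [0.4, 0.6, -0.5]
grip_width: 0.0875
grasp_force: 0.0
```

Request:
drive_tool(
  angular=[
    [0, 0, 0.1],
    [0, 0, 0.1],
    [0, 0, 0.1],
    [0, 0, 0.1],
    [0, 0, 0.1],
    [0, 0, 0.1],
    [0, 0, 0.1],
    [0, 0, 0.1],
    [0, 0, 0.1],
    [0, 0, 0.1],
    [0, 0, 0.1],
    [0, 0, 0.095],
    [0, 0, 0],
  ],
  delta_pos=[
    [0, 0, 0.3],
    [0, 0, 0.3],
    [0, 0, 0.3],
    [0, 0, 0.3],
    [0, 0, 0.3],
    [0, 0, 0.3],
    [0, 0, 0.3],
    [0, 0, 0.3],
    [0, 0, 0.3],
    [0, 0, 0.3],
    [0, 0, 0.3],
    [0, 0, 0],
    [0, 0, 0],
  ],
  gripper=[8.7, 8.7, 8.7, 8.7, 8.7, 8.7, 8.7, 8.7, 8.7, 8.7, 8.7, 8.7, 8.7],
)

```text
time_s: 4.5
tool_pos: [0.4494, -0.0938, 0.2036]
tool_rot: [180.0, -0.0, 94.9]
force: [-0.4, 0.8, -0.3]
grip_width: 0.0867
grasp_force: 0.0
```

```bash
python3 - <<'E'
from h import *
s=telemetry.get_obs();print(s['time_s'],s['tool_pos'],s['tool_rot'],s['qpos'])
c=eyes.read_camera('wrist');save(c,'w1.png');print(c['origin'],c['orientation'])
for P in([.447,-.029,.055],[.4545,-.114,.055]): print(proj(c,P))
for t in('rod','rod_tip'): print(t,[(x['centre'],x['p'],atz(c,x['centre'],.055)) for x in models.search_frame(c,t)[:2]])
E
```

```text
4.5 [ 0.44943222 -0.09384576  0.2036233 ] [ 1.79985620e+02 -8.58505643e-03  9.49107695e+01] [-20.84987333  -5.33403187  27.97969675 112.48963984   2.61308
  72.22893952  11.14018079]
[ 0.44314726 -0.02096486  0.35151835] [ 1.64648095e+02 -4.23241735e-02  4.91534995e+00]
[285.40059949 124.66682236]
[285.35526586 222.94168442]
rod [([281.0, 212.5], 0.96, array([ 0.4497983 , -0.10467141,  0.055     ]))]
rod_tip [([282.6, 211.0], 0.8, array([ 0.45109191, -0.10317559,  0.055     ]))]
```

View pics/w1.png

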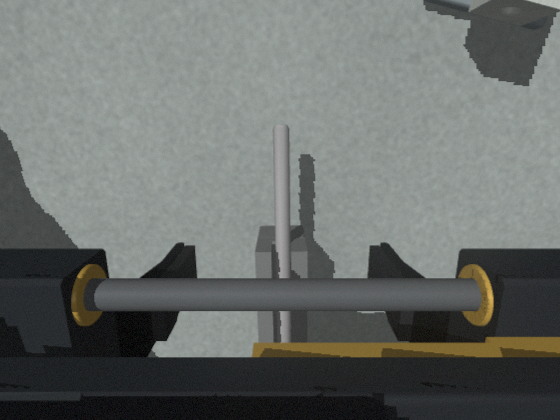

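The wrist view shows the rod's tip at (281, 125), with the rod running down to about (284, 270). I'll fit its axis from the mask.

```bash
python3 - <<'E'
from h import *
c=eyes.read_camera('wrist')
m=models.cut_out(c,'rod')[0]['pixels'];
ys=[y for y in range(128,222,4) if m[y].any()]; L=[];
for y in ys:
    x=np.where(m[y])[0]; L.append(((x.min()+x.max())/2,y,x.max()-x.min()+1))
L=np.array(L);print(L[::5]); print(np.where(m.any(1))[0][[0,-1]])
p=np.polyfit(L[:,1],L[:,0],1)
top=np.where(m.any(1))[0][0]
P=[atz(c,(np.polyval(p,y),y),.055) for y in(top,222)]
d=P[0]-P[1];print(P,np.degrees(np.arctan2(d[1],d[0])))
E
```

```text
[[280.5 128.   16. ]
 [281.  148.   17. ]
 [280.5 168.   16. ]
 [281.  188.   15. ]
 [281.5 208.   16. ]]
[124 341]
[array([ 0.44290848, -0.02884258,  0.055     ]), array([ 0.45093196, -0.1134736 ,  0.055     ])] 95.41576323564523
```

Request:
drive_tool(
  angular=[
    [0, 0, -0.008],
    [0, 0, 0],
    [0, 0, 0],
    [0, 0, 0],
    [0, 0, 0],
    [0, 0, 0],
    [0, 0, 0],
    [0, 0, 0],
    [0, 0, 0],
    [0, 0, 0],
    [0, 0, 0],
    [0, 0, 0],
    [0, 0, 0],
    [0, 0, 0],
    [0, 0, 0],
    [0, 0, 0],
  ],
  delta_pos=[
    [0, 0.1, 2.5],
    [0, 0, 4],
    [0, 0, 4],
    [0, 0, 3],
    [0, 0, 1.9],
    [0, 0, 0],
    [0, 0, 0],
    [0, 0, 0],
    [0, 0, 0],
    [0, 0, 0],
    [0, 0, 0],
    [0, 0, 0],
    [0, 0, 0],
    [0, 0, 0],
    [0, 0, 0],
    [0, 0, 0],
  ],
  gripper=[8.7, 8.7, 8.7, 8.7, 8.7, 8.7, 4, 3, 2, 1, 1, 0.5, 0.5, 0.5, 0.5, 0.5],
  squeeze=40,
)

```text
time_s: 6.35
tool_pos: [0.4504, -0.0937, 0.0495]
tool_rot: [-180.0, -0.0, 95.4]
force: [-1.4, 0.3, 1.2]
grip_width: 0.0149
grasp_force: 0.6
```

Request:
drive_tool(
  angular=[
    [0, 0, 0],
    [0, 0, 0],
    [0, 0, 0],
    [0, 0, 0],
  ],
  delta_pos=[
    [0, 0, 0],
    [0, 0, 0],
    [0, 0, 0],
    [0, 0, 0],
  ],
  gripper=[0.5, 0.5, 0.5, 0.5],
)

```text
time_s: 6.75
tool_pos: [0.4502, -0.0937, 0.0495]
tool_rot: [-180.0, -0.0, 95.4]
force: [-1.7, -0.0, 0.7]
grip_width: 0.013
grasp_force: 39.6
```

Request:
drive_tool(
  angular=[
    [0, 0, 0],
    [0, 0, 0],
    [0, 0, 0],
    [0, 0, 0],
    [0, 0, 0],
    [0, 0, 0],
    [0, 0, 0],
    [0, 0, 0],
  ],
  delta_pos=[
    [0, 0, -0.3],
    [0, 0, -1],
    [0, 0, -2],
    [0, 0, -2],
    [0, 0, -2],
    [0, 0, -1.5],
    [0, 0, -1.2],
    [0, 0, 0],
  ],
  gripper=[0.5, 0.5, 0.5, 0.5, 0.5, 0.5, 0.5, 0.5],
)

```text
time_s: 7.55
tool_pos: [0.4518, -0.0939, 0.1516]
tool_rot: [179.8, 0.0, 95.4]
force: [-0.9, -0.7, -1.4]
grip_width: 0.0124
grasp_force: 39.7
```

Request:
drive_tool(
  angular=[
    [0, 0, 0],
    [0, 0, 0],
    [0, 0, 0],
    [0, 0, 0],
    [0, 0, 0],
    [0, 0, 0.047],
    [0, 0, 0.047],
    [0, 0, 0.047],
    [0, 0, 0.047],
    [0, 0, 0.047],
    [0, 0, 0],
    [0, 0, 0],
    [0, 0, 0],
    [0, 0, 0],
    [0, 0, 0],
    [0, 0, 0],
  ],
  delta_pos=[
    [0.8, 3, 0],
    [0.8, 3, 0],
    [0.8, 3, 0],
    [0.8, 3, 0],
    [0.8, 3.1, 0],
    [0, 0, 0],
    [0, 0, 0],
    [0, 0, 0],
    [0, 0, 0],
    [0, 0, 0],
    [0, 0, 1],
    [0, 0, 2],
    [0, 0, 3],
    [0, 0, 2.5],
    [0, 0, 1.5],
    [0, 0, 0],
  ],
  gripper=[0.5, 0.5, 0.5, 0.5, 0.5, 0.5, 0.5, 0.5, 0.5, 0.5, 0.5, 0.5, 0.5, 0.5, 0.5, 0.5],
)

```text
time_s: 9.15
tool_pos: [0.5947, -0.0397, 0.0464]
tool_rot: [-179.7, 0.1, 82.0]
force: [-0.6, 0.0, -1.2]
grip_width: 0.0126
grasp_force: 39.8
```

```bash
python3 - <<'E'
from h import *
s=telemetry.get_obs();print(s['time_s'],s['tool_pos'],s['tool_rot'],s['force'],s['wrist_torque'])
cs={n:eyes.read_camera(n) for n in('wrist','scene','side')}
for n,c in cs.items():
    save(c,n+'2.png')
    for t in('rod_tip','bore_mouth'): print(n,t,[(np.round(x['centre'],1),round(x['p'],2),np.round(atz(c,x['centre'],.055),4)) for x in models.search_frame(c,t)[:1]])
w=cv2.resize(cs['wrist']['pixels'][0:300,100:460],None,fx=1.0,fy=1.0)
s_=cv2.resize(cs['scene']['pixels'][140:250,270:430],None,fx=2.6,fy=2.6,interpolation=cv2.INTER_CUBIC)
d=cv2.resize(cs['side']['pixels'][120:250,210:310],None,fx=4,fy=4,interpolation=cv2.INTER_CUBIC)
cv=np.zeros((600,800,3),np.uint8)
cv[:300,:360]=w; cv[305:305+286,:416]=s_; cv[:520,400:800][:d.shape[0],:d.shape[1]]=d[:520]
cv[305:591,:416]=s_
cv2.imwrite('pics/m1.png',cv[:,:,::-1])
E
```

```text
9.15 [ 0.59466755 -0.03968741  0.04643714] [-1.79681642e+02  7.48538270e-02  8.19531391e+01] [-0.56550667  0.00265059 -1.15375223] [-0.02030946  0.07471732  0.08379228]
wrist rod_tip [(array([280.5, 219.8]), 0.57, array([ 0.5983, -0.0093,  0.055 ]))]
wrist bore_mouth [(array([286.7,   9.1]), 0.98, array([0.6116, 0.0685, 0.055 ]))]
scene rod_tip [(array([246.3, 215.7]), 0.66, array([ 0.5827, -0.1353,  0.055 ]))]
scene bore_mouth [(array([381.2, 231. ]), 0.9, array([0.6463, 0.1703, 0.055 ]))]
side rod_tip []
side bore_mouth [(array([265.7, 156.1]), 0.8, array([0.6086, 0.184 , 0.055 ]))]
```

View pics/m1.png

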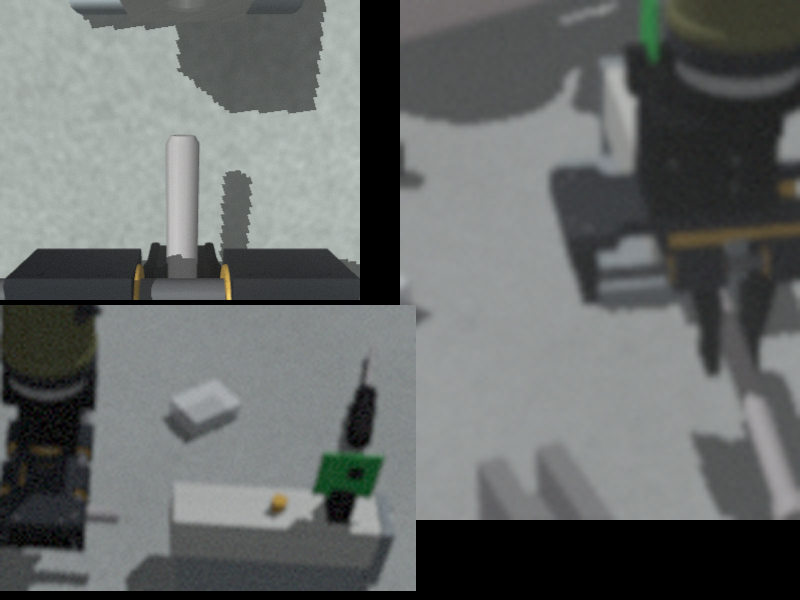

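The wrist view shows the tip at (282, 136), the mouth near (285, 4), and the foot's front edge spanning columns 170–403. The rod therefore needs about 3 mm toward +x and 3 mm up. I'll advance for a closer look.

Request:
drive_tool(
  angular=[
    [0, 0, 0],
    [0, 0, 0],
    [0, 0, 0],
    [0, 0, 0],
  ],
  delta_pos=[
    [0.5, 0.15, -0.15],
    [1, 0.15, -0.15],
    [1, 0, 0],
    [0, 0, 0],
  ],
  gripper=[0.5, 0.5, 0.5, 0.5],
)

```text
time_s: 10.0
tool_pos: [0.604, -0.012, 0.0525]
tool_rot: [180.0, -0.1, 82.1]
force: [0.4, 0.3, -1.3]
grip_width: 0.0126
grasp_force: 39.8
```

```bash
python3 - <<'E'
from h import *
s=telemetry.get_obs();print(s['time_s'],s['tool_pos'],s['tool_rot'],s['force'])
c=eyes.read_camera('wrist');save(c,'w3.png')
t=models.search_frame(c,'bore_mouth');print(t[:1])
m=models.cut_out(c,'rod')[0]['pixels'];r=np.where(m.any(1))[0];print(r[0],r[-1])
for y in range(r[0],r[0]+100,12):
    x=np.where(m[y])[0];print(y,x.min(),x.max())
im=cv2.resize(c['pixels'][0:250,140:420],None,fx=2.4,fy=2.4,interpolation=cv2.INTER_CUBIC);print(im.shape)
cv2.imwrite('pics/w3c.png',im[:,:,::-1])
E
```

```text
10.0 [ 0.60399218 -0.01204178  0.05252298] [ 1.79999442e+02 -9.24104750e-02  8.21382346e+01] [ 0.40454962  0.26493296 -1.30487863]
[]
135 341
135 271 293
147 265 298
159 265 298
171 265 298
183 265 298
195 266 297
207 266 297
219 266 297
231 266 297
(600, 672, 3)
```

View pics/w3c.png

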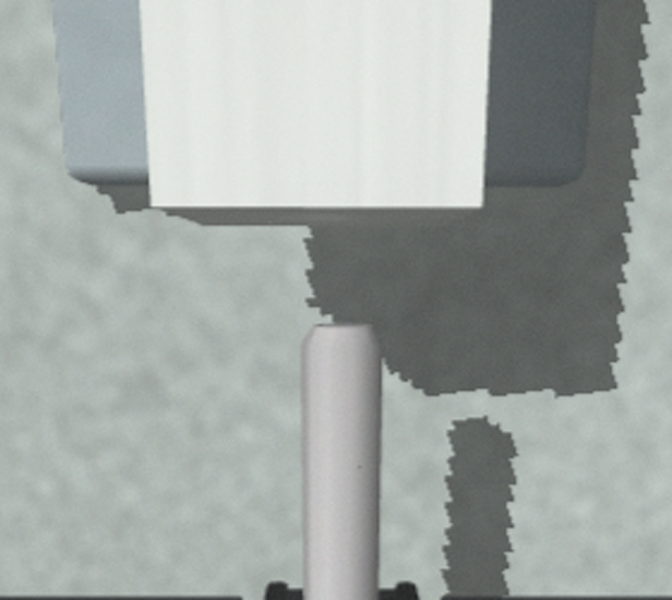

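The crop shows the block's top mouth corners at px (202.9, 86.2) and (341.7, 85.9). The block sides run up to (198.3, 0) and (345, 0), and the rod tip is at (281.7, 135). The rod is too far right.

Request:
drive_tool(
  angular=[
    [0, 0, 0],
    [0, 0, 0],
  ],
  delta_pos=[
    [0, 0, 0],
    [0, 0, 0],
  ],
  gripper=[0.5, 0.5],
)

```text
time_s: 10.35
tool_pos: [0.6034, -0.016, 0.0526]
tool_rot: [180.0, 0.0, 81.9]
force: [0.3, 0.4, -0.1]
grip_width: 0.0127
grasp_force: 39.8
```

```bash
python3 - <<'E'
from h import *
s=telemetry.get_obs();print(s['tool_pos'],s['tool_rot'])
Z=[]
for i in range(4):
    c=eyes.read_camera('wrist');s=telemetry.get_obs();Z.append(np.r_[s['tool_pos'],s['tool_rot'],c['origin'],c['orientation']])
print(np.round(Z,4))
f=lambda x,y:(140+x/2.4,y/2.4)
a,b=atz(c,f(151,207),.078),atz(c,f(484,206),.078)
u,v=atz(c,f(140,0),.078),atz(c,f(492,0),.078)
ang=lambda d:np.degrees(np.arctan2(d[1],d[0]))
print('width',np.linalg.norm(a-b),np.linalg.norm(u-v),'face normal',ang(b-a)+90,'sides',ang(u-a),ang(v-b))
M=(a+b)/2;M[2]=.055
t=atz(c,(281.7,135.5),.055);r=atz(c,(281.6,231),.055)
print('mouth',M,'tip',t,'rodyaw',ang(t-r),'rodlen ahead of TCP',np.linalg.norm((t-s['tool_pos'])[:2]))
yb=np.radians((ang(u-a)+ang(v-b))/2);d=np.array([np.cos(yb),np.sin(yb),0]);n=np.array([d[1],-d[0],0])
print('gap',(M-t)@d,'lat +tooly',(M-t)@n)
# apparent widths for height of rod
E
```

```text
[ 0.60343247 -0.01599131  0.05257874] [1.79998843e+02 1.04969638e-02 8.18762284e+01]
[[ 6.034000e-01 -1.590000e-02  5.250000e-02 -1.799996e+02  7.300000e-03
   8.188070e+01  6.136000e-01  5.650000e-02  2.004000e-01  1.646324e+02
  -1.300000e-02 -8.116700e+00]
 [ 6.034000e-01 -1.580000e-02  5.260000e-02  1.799995e+02  3.900000e-03
   8.188710e+01  6.136000e-01  5.660000e-02  2.004000e-01  1.646369e+02
  -1.500000e-02 -8.113600e+00]
 [ 6.035000e-01 -1.580000e-02  5.260000e-02  1.799936e+02  7.000000e-04
   8.188900e+01  6.137000e-01  5.660000e-02  2.004000e-01  1.646407e+02
  -1.650000e-02 -8.107800e+00]
 [ 6.035000e-01 -1.570000e-02  5.260000e-02  1.799993e+02 -1.100000e-03
   8.189960e+01  6.137000e-01  5.670000e-02  2.004000e-01  1.646435e+02
  -1.750000e-02 -8.101000e+00]]
width 0.04614796155950681 0.04593634724022358 face normal 82.06279564047655 sides 81.67678512576447 82.15265892562869
mouth [0.61181725 0.06610822 0.055     ] tip [0.61245351 0.04839719 0.055     ] rodyaw 81.83059382884578 rodlen ahead of TCP 0.06467238793288375
gap 0.01744548968352155 lat +tooly -0.003120932056449324
```

Request:
drive_tool(
  angular=[
    [0, 0, 0],
    [0, 0, 0],
    [0, 0, 0],
    [0, 0, 0],
    [0, 0, 0],
    [0, 0, 0],
  ],
  delta_pos=[
    [0, -0.15, 0.15],
    [0, -0.15, 0.15],
    [0, 0, 0],
    [0, 0, 0],
    [0, 0, 0],
    [0, 0, 0],
  ],
  gripper=[0.5, 0.5, 0.5, 0.5, 0.5, 0.5],
)

```text
time_s: 11.15
tool_pos: [0.6007, -0.0149, 0.0497]
tool_rot: [180.0, -0.0, 81.9]
force: [0.4, -0.6, -1.0]
grip_width: 0.0126
grasp_force: 39.8
```

```bash
cat > meas.py <<'E'
from h import *
s=telemetry.get_obs();print(s['time_s'],s['tool_pos'],s['tool_rot'],s['force'])
c=eyes.read_camera('wrist')
g=cv2.GaussianBlur(cv2.cvtColor(c['pixels'],cv2.COLOR_RGB2GRAY),(3,3),0).astype(float)
gx=np.gradient(g,axis=1);gy=np.gradient(g,axis=0)
def sub(v,i):
    k=np.arange(i-3,i+4);w=np.abs(v[k]);return (k*w).sum()/w.sum()
rows=np.arange(5,70,5)
Lc=[sub(gx[y],185+np.argmax(gx[y,185:225])) for y in rows]
Rc=[sub(gx[y],325+np.argmin(gx[y,325:365])) for y in rows]
cols=np.arange(215,330,10)
Bc=[sub(gy[:,x],60+np.argmin(gy[60:115,x])) for x in cols]
pl=np.polyfit(rows,Lc,1);prr=np.polyfit(rows,Rc,1);pb=np.polyfit(cols,Bc,1)
print('resid',np.std(Lc-np.polyval(pl,rows)),np.std(Rc-np.polyval(prr,rows)),np.std(Bc-np.polyval(pb,cols)))
def corner(p):
    y=85.
    for _ in range(5): x=np.polyval(p,y);y=np.polyval(pb,x)
    return x,y
a,b=[atz(c,corner(p),.078) for p in(pl,prr)]
u,v=[atz(c,(np.polyval(p,0),0),.078) for p in(pl,prr)]
ang=lambda d:np.degrees(np.arctan2(d[1],d[0]))
print('width',np.linalg.norm(a-b),'normal',ang(b-a)+90,'sides',ang(u-a),ang(v-b))
M=(a+b)/2;M[2]=.055
rr=np.arange(150,232,6);cl=[];wd=[]
for y in rr:
    l=sub(gx[y],255+np.argmax(gx[y,255:280]));r=sub(gx[y],285+np.argmin(gx[y,285:312]));cl.append((l+r)/2);wd.append(r-l)
pc=np.polyfit(rr,cl,1,w=None)
print('rod cols',np.round(cl,1),'w',np.round(wd,1))
t=atz(c,(np.polyval(pc,135.5),135.5),.055);r=atz(c,(np.polyval(pc,231),231),.055)
yb=np.radians((ang(u-a)+ang(v-b))/2);d=np.array([np.cos(yb),np.sin(yb),0]);n=np.array([d[1],-d[0],0])
print('mouth',M,'tip',t,'rodyaw',ang(t-r),'gap',(M-t)@d,'lat',(M-t)@n)
E
python3 meas.py
```

```text
11.15 [ 0.60067216 -0.01494318  0.0496519 ] [ 1.79985083e+02 -6.39352244e-03  8.19252311e+01] [ 0.41898363 -0.57219313 -1.03226158]
resid 0.034273316048563075 0.05455924819844365 0.08291366875901854
width 0.04598960754521778 normal 82.02042449055546 sides 82.03806256839408 82.13276834822103
rod cols [289.3 282.5 281.5 281.5 281.7 281.8 280.8 281.9 281.  280.4 282.  282.
 281.2 280.3] w [42.9 29.3 27.8 28.3 28.  27.9 26.4 28.1 26.4 25.  28.1 28.2 26.6 24.9]
mouth [0.61171557 0.06987014 0.055     ] tip [0.61076883 0.04916472 0.055     ] rodyaw 79.21953050157539 gap 0.02063855695164068 lat -0.0019133366257328562
```

```bash
python3 - <<'E'
import re
s=open('meas.py').read()
i=s.index("rr=np.arange");j=s.index("t=atz(")
s=s[:i]+"""m=models.cut_out(c,'rod')[0]['pixels'];r0=np.where(m.any(1))[0][0]
rr=np.arange(r0+14,r0+95,4);cl=np.array([(np.where(m[y])[0].min()+np.where(m[y])[0].max())/2 for y in rr]);pc=np.polyfit(rr,cl,1);print('top',r0,cl)
"""+s[j:]
open('meas.py','w').write(s)
E
python3 meas.py
```

```text
11.2 [ 0.60064485 -0.01499577  0.04961883] [ 1.79989368e+02 -2.84401035e-03  8.19240460e+01] [-0.64359703 -0.65157241 -1.61029703]
resid 0.03581810022541003 0.03004907757078357 0.04690395894167844
width 0.0459739691011138 normal 81.98931405082251 sides 82.10075722920331 82.12636965702457Traceback (most recent call last):
  File "meas.py", line 25, in <module>
    rr=np.arange(r0+14,r0+95,4);cl=np.array([(np.where(m[y])[0].min()+np.where(m[y])[0].max())/2 for y in rr]);pc=np.polyfit(rr,cl,1);print('top',r0,cl)
                                              ~~~~~~~~~~~~~~~~~~~~~^^
    return umr_minimum(a, axis, None, out, keepdims, initial, where)
ValueError: zero-size array to reduction operation minimum which has no identity
```

```bash
sed -i "s/^m=models.*$/pc=np.array([0,281.5])/; /^rr=np/d" meas.py; python3 meas.py
```

```text
11.3 [ 0.60065208 -0.01498236  0.04963439] [ 1.79988884e+02 -4.96002151e-03  8.19221686e+01] [-0.4746192   0.46409937 -1.43303599]
resid 0.04430201632612204 0.03459419086132719 0.027508576924036684
width 0.04594205162579619 normal 81.94642667965792 sides 82.01491881459012 81.90455235797755
mouth [0.61168479 0.06986507 0.055     ] tip [0.60950579 0.04933378 0.055     ] rodyaw 81.9128020690348 gap 0.02063424331667335 lat -0.0007141067389860986
```

Request:
drive_tool(
  angular=[
    [0, 0, 0],
    [0, 0, 0],
    [0, 0, 0],
    [0, 0, 0],
    [0, 0, 0],
    [0, 0, 0],
    [0, 0, 0],
    [0, 0, 0],
    [0, 0, 0],
  ],
  delta_pos=[
    [0.4, -0.07, 0],
    [0.5, 0, 0],
    [0.4, 0, 0],
    [0.3, 0, 0],
    [0.2, 0, 0],
    [0.2, 0, 0],
    [0.2, 0, 0],
    [0.2, 0, 0],
    [0, 0, 0],
  ],
  gripper=[0.5, 0.5, 0.5, 0.5, 0.5, 0.5, 0.5, 0.5, 0.5],
)

```text
time_s: 12.25
tool_pos: [0.6033, 0.0092, 0.0495]
tool_rot: [-180.0, -0.0, 81.9]
force: [-0.6, 0.7, -0.5]
grip_width: 0.0127
grasp_force: 39.8
```

Request:
drive_tool(
  angular=[
    [0, 0, 0],
    [0, 0, 0],
    [0, 0, 0],
    [0, 0, 0],
    [0, 0, 0],
    [0, 0, 0],
  ],
  delta_pos=[
    [0.2, 0, 0],
    [0.2, 0, 0],
    [0.2, 0, 0],
    [0.2, 0, 0],
    [0.2, 0, 0],
    [0, 0, 0],
  ],
  gripper=[0.5, 0.5, 0.5, 0.5, 0.5, 0.5],
)

```text
time_s: 12.85
tool_pos: [0.6047, 0.0193, 0.0495]
tool_rot: [180.0, -0.0, 82.0]
force: [-0.8, 0.9, -1.4]
grip_width: 0.0128
grasp_force: 39.8
```

Request:
drive_tool(
  angular=[
    [0, 0, 0],
    [0, 0, 0],
    [0, 0, 0],
    [0, 0, 0],
    [0, 0, 0],
    [0, 0, 0],
    [0, 0, 0],
    [0, 0, 0],
    [0, 0, 0],
    [0, 0, 0],
    [0, 0, 0],
    [0, 0, 0],
  ],
  delta_pos=[
    [0.2, 0, 0],
    [0.3, 0, 0],
    [0.3, 0, 0],
    [0.3, 0, 0],
    [0.3, 0, 0],
    [0.3, 0, 0],
    [0.3, 0, 0],
    [0.3, 0, 0],
    [0.3, 0, 0],
    [0.2, 0, 0],
    [0, 0, 0],
    [0, 0, 0],
  ],
  gripper=[0.5, 0.5, 0.5, 0.5, 0.5, 0.5, 0.5, 0.5, 0.5, 0.5, 0.5, 0.5],
)

```text
time_s: 14.05
tool_pos: [0.6086, 0.0466, 0.0496]
tool_rot: [180.0, -0.0, 81.9]
force: [0.1, 0.3, -2.3]
grip_width: 0.0129
grasp_force: 39.8
```

Request:
drive_tool(
  angular=[
    [0, 0, 0],
    [0, 0, 0],
    [0, 0, 0],
    [0, 0, 0],
    [0, 0, 0],
    [0, 0, 0],
    [0, 0, 0],
    [0, 0, 0],
    [0, 0, 0],
    [0, 0, 0],
    [0, 0, 0],
    [0, 0, 0],
    [0, 0, 0],
    [0, 0, 0],
    [0, 0, 0],
    [0, 0, 0],
    [0, 0, 0],
    [0, 0, 0],
  ],
  delta_pos=[
    [0, 0, 0],
    [0, 0, 0],
    [0, 0, 0],
    [0, 0, 0],
    [0, 0, 0],
    [0, 0, 0],
    [0, 0, -1],
    [0, 0, -2.5],
    [0, 0, -3],
    [0, 0, -2],
    [-1.5, 0, 0],
    [-3, 0, 0],
    [-3.5, 0, 0],
    [-3, 0, 0],
    [-2.4, 0, 0],
    [0, 0, 0],
    [0, 0, 0],
    [0, 0, 0],
  ],
  gripper=[1.8, 2.5, 4, 5, 5, 5, 5, 5, 5, 5, 5, 5, 5, 5, 5, 5, 5, 5],
)

```text
time_s: 15.85
tool_pos: [0.5897, -0.0848, 0.1341]
tool_rot: [-180.0, -0.0, 82.0]
force: [0.6, 0.0, -0.4]
grip_width: 0.0498
grasp_force: 0.0
```

```bash
python3 - <<'E'
from h import *
s=telemetry.get_obs();print(s['time_s'],s['tool_pos'],s['tool_rot'],s['force'],s['grip_width'])
c=eyes.read_camera('wrist');save(c,'w4.png');b=eyes.read_camera('side')
d=np.array([np.cos(np.radians(82)),np.sin(np.radians(82)),0]);M=np.array([.6117,.0699,.055])
for k in(-160,-189,0): print(k,proj(c,M+d*k/1000),proj(b,M+d*k/1000))
w=c['pixels'];cv=np.zeros((420,800,3),np.uint8);cv[:,:420]=w[:,70:490]
e=cv2.resize(b['pixels'][130:270,210:336],None,fx=3,fy=3,interpolation=cv2.INTER_CUBIC);cv[:,422:800]=e
cv2.imwrite('pics/m2.png',cv[:,:,::-1])
E
```

```text
15.85 [ 0.58967905 -0.08483171  0.13411725] [-1.79961236e+02 -4.46573678e-02  8.20094944e+01] [ 0.55581091  0.02835788 -0.43329845] 0.04978380115932463
-160 [282.4581727  230.17013437] [295.89817383 216.69844207]
-189 [282.42968551 268.93380114] [298.85578074 224.61621544]
0 [282.65516352 -37.88324083] [281.53220203 178.23947425]
```

View pics/m2.png

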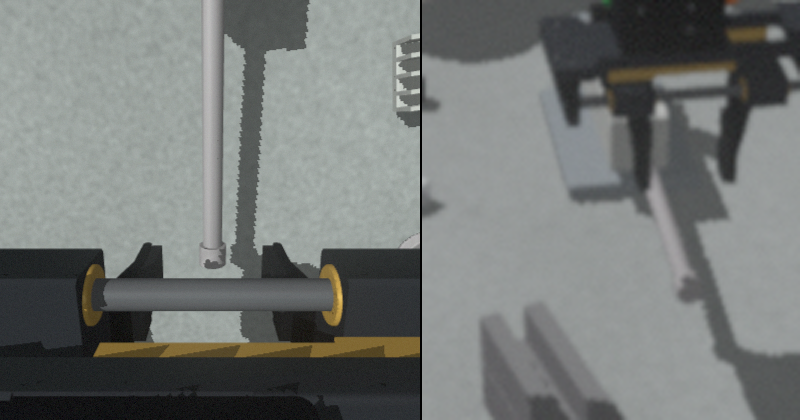

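The wrist view shows the knob at (283, 245–266). The side view shows it at (299, 226), slightly lower than in line, which is the expected sag. I'll descend and grip just ahead of the knob.

Request:
drive_tool(
  angular=[
    [0, 0, 0],
    [0, 0, 0],
    [0, 0, 0],
    [0, 0, 0],
    [0, 0, 0],
    [0, 0, 0],
    [0, 0, 0],
    [0, 0, 0],
    [0, 0, 0],
    [0, 0, 0],
    [0, 0, 0],
    [0, 0, 0],
    [0, 0, 0],
    [0, 0, 0],
    [0, 0, 0],
    [0, 0, 0],
  ],
  delta_pos=[
    [0, 0.03, 1.5],
    [0, 0, 3],
    [0, 0, 3],
    [0, 0, 1.4],
    [0, 0, 0],
    [0, 0, 0],
    [0, 0, 0],
    [0, 0, 0],
    [0, 0, 0],
    [0, 0, 0],
    [0, 0, 0],
    [0, 0, 0],
    [0, 0, 0],
    [0, 0, 0],
    [0, 0, 0],
    [0, 0, 0],
  ],
  gripper=[5, 5, 5, 5, 5, 5, 3.5, 2.5, 2, 1.7, 1.5, 1.3, 0.5, 0.5, 0.5, 0.5],
  squeeze=35,
)

```text
time_s: 17.55
tool_pos: [0.59, -0.0862, 0.0456]
tool_rot: [180.0, -0.0, 81.9]
force: [-0.9, -0.1, 0.4]
grip_width: 0.0129
grasp_force: 35.0
```

Request:
drive_tool(
  angular=[
    [0, -0.006, 0],
    [0, -0.006, 0],
    [0, -0.007, 0],
    [0, -0.007, 0],
    [0, 0, 0],
    [0, 0, 0],
    [0, 0, 0],
  ],
  delta_pos=[
    [0, 0, -0.1],
    [0, 0, -0.1],
    [0, 0, -0.1],
    [0, 0, -0.1],
    [0, 0, 0],
    [0, 0, 0],
    [0, 0, 0],
  ],
  gripper=[0.5, 0.5, 0.5, 0.5, 0.5, 0.5, 0.5],
)

```text
time_s: 18.25
tool_pos: [0.59, -0.086, 0.0495]
tool_rot: [-180.0, 1.5, 81.9]
force: [0.7, -0.6, -1.0]
grip_width: 0.0127
grasp_force: 35.0
```

```bash
python3 - <<'E'
from h import *
for i in range(2):
    c=eyes.read_camera('wrist')
    s=telemetry.get_obs();print(s['tool_pos'],s['tool_rot'],s['force'],s['wrist_torque'])
E
```

```text
[ 0.59002683 -0.08601823  0.04950155] [-179.9958778     1.47259956   81.92327743] [-0.80387041  0.52773806  0.2242017 ] [ 0.00130541  0.08146279 -0.00247617]
[ 0.59003822 -0.08606774  0.04952944] [-179.9984696     1.47495549   81.92130298] [ 0.69880622  0.74797149 -0.37033589] [ 0.0483283   0.01843078 -0.00997815]
```

Request:
drive_tool(
  angular=[
    [0, 0, 0],
    [0, 0, 0],
    [0, 0, 0],
    [0, 0, 0],
    [0, 0, 0],
    [0, 0, 0],
    [0, 0, 0],
    [0, 0, 0],
    [0, 0, 0],
    [0, 0, 0],
  ],
  delta_pos=[
    [0.2, 0, -0.005],
    [0.2, 0, -0.005],
    [0.2, 0, -0.005],
    [0.2, 0, -0.005],
    [0.2, 0, -0.005],
    [0.2, 0, -0.005],
    [0.3, 0, -0.008],
    [0.3, 0, -0.008],
    [0.2, 0, -0.005],
    [0, 0, 0],
  ],
  gripper=[0.5, 0.5, 0.5, 0.5, 0.5, 0.5, 0.5, 0.5, 0.5, 0.5],
)

```text
time_s: 19.35
tool_pos: [0.593, -0.0656, 0.0495]
tool_rot: [180.0, 1.5, 82.0]
force: [0.9, 1.2, -0.6]
grip_width: 0.0125
grasp_force: 35.0
```

Request:
drive_tool(
  angular=[
    [0, 0, 0],
    [0, 0, 0],
    [0, 0, 0],
    [0, 0, 0],
    [0, 0, 0],
    [0, 0, 0],
    [0, 0, 0],
    [0, 0, 0],
    [0, 0, 0],
    [0, 0, 0],
    [0, 0, 0],
    [0, 0, 0],
    [0, 0, 0],
  ],
  delta_pos=[
    [0.2, 0, -0.005],
    [0.3, 0, -0.008],
    [0.3, 0, -0.008],
    [0.3, 0, -0.008],
    [0.3, 0, -0.008],
    [0.3, 0, -0.008],
    [0.3, 0, -0.008],
    [0.3, 0, -0.008],
    [0.3, 0, -0.008],
    [0.3, 0, -0.008],
    [0.3, 0, -0.008],
    [0.2, 0, -0.005],
    [0, 0, 0],
  ],
  gripper=[0.5, 0.5, 0.5, 0.5, 0.5, 0.5, 0.5, 0.5, 0.5, 0.5, 0.5, 0.5, 0.5],
)

```text
time_s: 20.65
tool_pos: [0.5971, -0.038, 0.0501]
tool_rot: [180.0, 1.8, 81.8]
force: [-2.4, -9.6, 4.0]
grip_width: 0.0133
grasp_force: 35.0
```

Request:
drive_tool(
  angular=[
    [0, 0, 0],
    [0, 0, 0],
    [0, 0, 0],
    [0, 0, 0],
    [0, 0, 0],
    [0, 0, 0],
    [0, 0, 0],
    [0, 0, 0],
    [0, 0, 0],
    [0, 0, 0],
    [0, 0, 0],
    [0, 0, 0],
  ],
  delta_pos=[
    [0.2, 0, -0.005],
    [0.3, 0, -0.008],
    [0.3, 0, -0.008],
    [0.3, 0, -0.008],
    [0.3, 0, -0.008],
    [0.3, 0, -0.008],
    [0.3, 0, -0.008],
    [0.3, 0, -0.008],
    [0.3, 0, -0.008],
    [0.2, 0, -0.005],
    [0, 0, 0],
    [0, 0, 0],
  ],
  gripper=[0.5, 0.5, 0.5, 0.5, 0.5, 0.5, 0.5, 0.5, 0.5, 0.5, 0.5, 0.5],
)

```text
time_s: 21.85
tool_pos: [0.6005, -0.0153, 0.0509]
tool_rot: [-180.0, 2.1, 81.6]
force: [-5.2, -17.6, 8.4]
grip_width: 0.0132
grasp_force: 35.0
```

The push force rose because the rod is still slightly nose-up in the grip. I'll unload the arm, let go, straighten the tool and regrip.

Request:
drive_tool(
  angular=[
    [0, 0, 0],
    [0, 0, 0],
    [0, 0, 0],
    [0, 0, 0],
    [0, 0, 0],
    [0, 0, 0],
  ],
  delta_pos=[
    [-0.3, 0, -0.02],
    [-0.3, 0, -0.02],
    [-0.3, 0, -0.02],
    [-0.1, 0, 0],
    [0, 0, 0],
    [0, 0, 0],
  ],
  gripper=[0.5, 0.5, 0.5, 0.5, 0.5, 0.5],
)

```text
time_s: 22.45
tool_pos: [0.6004, -0.0155, 0.051]
tool_rot: [180.0, 1.5, 81.9]
force: [-2.7, -4.8, 5.9]
grip_width: 0.0129
grasp_force: 35.0
```

Request:
drive_tool(
  angular=[
    [0, 0, 0],
    [0, 0, 0],
    [0, 0, 0],
    [0, 0, 0],
    [0, 0, 0],
    [0, 0, 0],
  ],
  delta_pos=[
    [-0.1, 0, -0.1],
    [0, 0, 0],
    [0, 0, 0],
    [0, 0, 0],
    [0, 0, 0],
    [0, 0, 0],
  ],
  gripper=[0.5, 0.5, 2, 3, 3, 3],
)

```text
time_s: 23.05
tool_pos: [0.6001, -0.0152, 0.0513]
tool_rot: [-180.0, 1.5, 82.0]
force: [-0.5, 0.0, 0.7]
grip_width: 0.0289
grasp_force: 0.0
```

```bash
python3 - <<'E'
from h import *
c=eyes.read_camera('wrist');save(c,'w5.png')
s=telemetry.get_obs();print(s['time_s'],s['tool_pos'],s['tool_rot'],s['force'],s['wrist_torque'],s['grip_width'])
cs=[c,eyes.read_camera('scene'),eyes.read_camera('side')]
for q in cs[1:]:
  for t in('rod_knob','rod','catch'):
    print(t,[(np.round(x['centre'],1),round(x['p'],2)) for x in models.search_frame(q,t)[:2]])
d=np.array([np.cos(np.radians(82)),np.sin(np.radians(82)),0]);M=np.array([.6117,.0699,.055])
for k in(-85,-102,-117): print(k,M+d*k/1000,[np.round(proj(q,M+d*k/1000),1) for q in cs])
cv=np.zeros((420,800,3),np.uint8);cv[:,:420]=c['pixels'][:,70:490]
cv[:,422:800]=cv2.resize(cs[2]['pixels'][130:270,210:336],None,fx=3,fy=3,interpolation=cv2.INTER_CUBIC)
cv2.imwrite('pics/m3.png',cv[:,:,::-1])
E
```

```text
23.1 [ 0.60003044 -0.01532117  0.05135608] [-179.99417183    1.46419365   81.94654143] [-0.20601455  0.10703958  0.03999031] [-0.0756261  -0.00429339  0.00970601] 0.029418864275762444
rod_knob [(array([324.6, 223.9]), 0.57), (array([382.8, 230.8]), 0.46)]
rod [(array([325.2, 221.3]), 0.7), (array([381.7, 230.8]), 0.53)]
catch []
rod_knob [(array([254.4, 271.6]), 0.67), (array([289.3, 200.4]), 0.61)]
rod [(array([286.5, 197.2]), 0.66), (array([354.3, 201.2]), 0.46)]
catch []
-85 [ 0.59987029 -0.01427279  0.055     ] [array([281.4, 279.3]), array([298.2, 219. ]), array([288.8, 197.6])]
-102 [ 0.59750434 -0.03110734  0.055     ] [array([281.5, 311.9]), array([291. , 218.6]), array([290.3, 201.8])]
-117 [ 0.59541675 -0.04596136  0.055     ] [array([281.5, 339.1]), array([284.5, 218.2]), array([291.7, 205.5])]
```

View pics/m3.png

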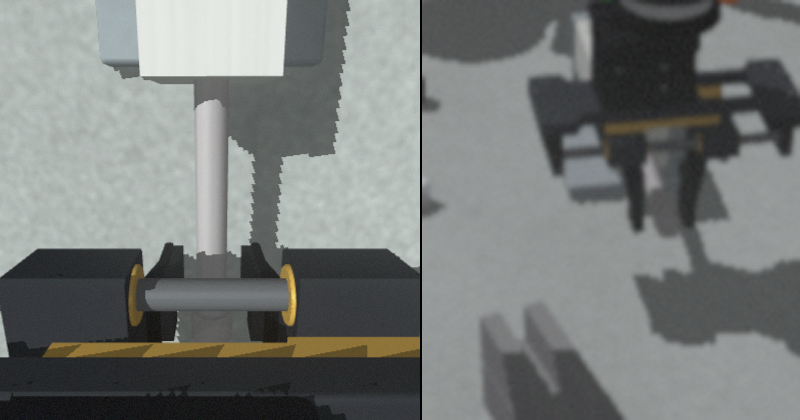

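Request:
drive_tool(
  angular=[
    [0, 0.013, 0],
    [0, 0.013, 0],
    [0, 0, 0],
    [0, 0, 0],
    [0, 0, 0],
    [0, 0, 0],
    [0, 0, 0],
    [0, 0, 0],
    [0, 0, 0],
    [0, 0, 0],
    [0, -0.003, 0],
    [0, -0.003, 0],
    [0, 0, 0],
    [0, 0, 0],
  ],
  delta_pos=[
    [0, 0, 0.1],
    [0, 0, 0.08],
    [0, 0, 0],
    [0, 0, 0],
    [0, 0, 0],
    [0, 0, 0],
    [0, 0, 0],
    [0, 0, 0],
    [0, 0, 0],
    [0, 0, 0],
    [0, 0, -0.04],
    [0, 0, -0.04],
    [0, 0, 0],
    [0, 0, 0],
  ],
  gripper=[3, 3, 3, 2.5, 2, 1.7, 1.5, 1.3, 0.5, 0.5, 0.5, 0.5, 0.5, 0.5],
  squeeze=35,
)

```text
time_s: 24.9
tool_pos: [0.6, -0.0157, 0.0505]
tool_rot: [180.0, 0.3, 81.9]
force: [-0.2, 1.2, -1.0]
grip_width: 0.0127
grasp_force: 35.0
```

Good: the load is near zero. Now I'll push in small steps.

Request:
drive_tool(
  angular=[
    [0, 0, 0],
    [0, 0, 0],
    [0, 0, 0],
    [0, 0, 0],
    [0, 0, 0],
    [0, 0, 0],
  ],
  delta_pos=[
    [0.2, 0, 0],
    [0.2, 0, 0],
    [0.2, 0, 0],
    [0.2, 0, 0],
    [0.2, 0, 0],
    [0, 0, 0],
  ],
  gripper=[0.5, 0.5, 0.5, 0.5, 0.5, 0.5],
)

```text
time_s: 25.5
tool_pos: [0.6015, -0.0054, 0.0504]
tool_rot: [180.0, 0.3, 82.0]
force: [-0.3, 0.3, -0.3]
grip_width: 0.0126
grasp_force: 35.0
```

Request:
drive_tool(
  angular=[
    [0, 0, 0],
    [0, 0, 0],
    [0, 0, 0],
    [0, 0, 0],
    [0, 0, 0],
    [0, 0, 0],
    [0, 0, 0],
  ],
  delta_pos=[
    [0.2, 0, 0],
    [0.2, 0, 0],
    [0.2, 0, 0],
    [0.2, 0, 0],
    [0.2, 0, 0],
    [0.2, 0, 0],
    [0, 0, 0],
  ],
  gripper=[0.5, 0.5, 0.5, 0.5, 0.5, 0.5, 0.5],
)

```text
time_s: 26.2
tool_pos: [0.6032, 0.0065, 0.0504]
tool_rot: [180.0, 0.3, 82.0]
force: [-0.7, -0.9, -0.5]
grip_width: 0.0129
grasp_force: 35.0
```

Request:
drive_tool(
  angular=[
    [0, 0, 0],
    [0, 0, 0],
    [0, 0, 0],
    [0, 0, 0],
    [0, 0, 0],
  ],
  delta_pos=[
    [0.2, 0, 0],
    [0.2, 0, 0],
    [0.2, 0, 0],
    [0, 0, 0],
    [0, 0, 0],
  ],
  gripper=[0.5, 0.5, 0.5, 0.5, 0.5],
)

```text
time_s: 26.7
tool_pos: [0.6041, 0.0124, 0.0503]
tool_rot: [180.0, 0.3, 81.9]
force: [-1.1, -0.2, 0.2]
grip_width: 0.0132
grasp_force: 35.0
```

Request:
drive_tool(
  angular=[
    [0, 0, 0],
    [0, 0, 0],
    [0, 0, 0],
    [0, 0, 0],
    [0, 0, 0],
  ],
  delta_pos=[
    [0.2, 0, 0],
    [0.2, 0, 0],
    [0.2, 0, 0],
    [0, 0, 0],
    [0, 0, 0],
  ],
  gripper=[0.5, 0.5, 0.5, 0.5, 0.5],
)

```text
time_s: 27.2
tool_pos: [0.6049, 0.0181, 0.0503]
tool_rot: [180.0, 0.3, 81.9]
force: [-1.4, -1.0, 1.1]
grip_width: 0.0126
grasp_force: 35.0
```

Request:
drive_tool(
  angular=[
    [0, 0, 0],
    [0, 0, 0],
    [0, 0, 0],
    [0, 0, 0],
    [0, 0, 0],
  ],
  delta_pos=[
    [0.2, 0, 0],
    [0.2, 0, 0],
    [0.2, 0, 0],
    [0, 0, 0],
    [0, 0, 0],
  ],
  gripper=[0.5, 0.5, 0.5, 0.5, 0.5],
)

```text
time_s: 27.7
tool_pos: [0.6054, 0.0214, 0.0503]
tool_rot: [-180.0, 0.5, 81.8]
force: [-1.5, -5.2, 2.6]
grip_width: 0.0129
grasp_force: 35.0
```

Request:
drive_tool(
  angular=[
    [0, 0, 0],
    [0, 0, 0],
    [0, 0, 0],
    [0, 0, 0],
  ],
  delta_pos=[
    [0.15, 0, -0.01],
    [0.15, 0, -0.01],
    [0.1, 0, 0],
    [0, 0, 0],
  ],
  gripper=[0.5, 0.5, 0.5, 0.5],
)

```text
time_s: 28.1
tool_pos: [0.6054, 0.0216, 0.0503]
tool_rot: [-180.0, 0.7, 81.7]
force: [-2.9, -12.2, 2.6]
grip_width: 0.0129
grasp_force: 35.0
```

Request:
drive_tool(
  angular=[
    [0, 0, 0],
    [0, 0, 0],
    [0, 0, 0],
    [0, 0, 0],
  ],
  delta_pos=[
    [0.1, 0, -0.04],
    [0.1, 0, -0.04],
    [0, 0, 0],
    [0, 0, 0],
  ],
  gripper=[0.5, 0.5, 0.5, 0.5],
)

```text
time_s: 28.5
tool_pos: [0.6057, 0.025, 0.0506]
tool_rot: [-180.0, 0.7, 81.8]
force: [-1.4, -8.9, -0.6]
grip_width: 0.0129
grasp_force: 35.0
```

```bash
python3 - <<'E'
from h import *
s=telemetry.get_obs();print({k:np.round(v,4) for k,v in s.items() if k not in('qpos','effort')})
E
```

```text
{'time_s': np.float64(28.5), 'joint_velocities': array([ 0.0035, -0.042 , -0.0133, -0.1259, -0.0111, -0.0967,  0.0472]), 'tool_pos': array([0.6057, 0.025 , 0.0506]), 'tool_rot': array([-179.951 ,    0.6611,   81.7635]), 'force': array([-1.4452, -8.8886, -0.6432]), 'wrist_torque': array([-1.9733,  0.3313,  0.104 ]), 'grasp_force': np.float64(35.0057), 'grip_width': np.float64(0.0129)}
```

It gave way: it moved 3.4 mm at about 9 N. Continuing.

Request:
drive_tool(
  angular=[
    [0, 0, 0],
    [0, 0, 0],
    [0, 0, 0],
    [0, 0, 0],
  ],
  delta_pos=[
    [0.1, 0, 0],
    [0.1, 0, 0],
    [0, 0, 0],
    [0, 0, 0],
  ],
  gripper=[0.5, 0.5, 0.5, 0.5],
)

```text
time_s: 28.9
tool_pos: [0.6059, 0.0265, 0.0505]
tool_rot: [-179.9, 0.7, 81.8]
force: [-0.8, -9.3, -1.8]
grip_width: 0.0128
grasp_force: 35.0
```

Request:
drive_tool(
  angular=[
    [0, 0, 0],
    [0, 0, 0],
    [0, 0, 0],
    [0, 0, 0],
  ],
  delta_pos=[
    [0.1, 0, 0],
    [0.1, 0, 0],
    [0, 0, 0],
    [0, 0, 0],
  ],
  gripper=[0.5, 0.5, 0.5, 0.5],
)

```text
time_s: 29.3
tool_pos: [0.6059, 0.0266, 0.0505]
tool_rot: [-179.9, 0.8, 81.7]
force: [-2.0, -12.5, 0.5]
grip_width: 0.013
grasp_force: 35.0
```

Request:
drive_tool(
  angular=[
    [0, 0, 0],
    [0, 0, 0],
    [0, 0, 0],
    [0, 0, 0],
  ],
  delta_pos=[
    [0.1, 0, 0],
    [0.1, 0, 0],
    [0, 0, 0],
    [0, 0, 0],
  ],
  gripper=[0.5, 0.5, 0.5, 0.5],
)

```text
time_s: 29.7
tool_pos: [0.6059, 0.0266, 0.0504]
tool_rot: [-179.9, 0.9, 81.6]
force: [-3.1, -15.7, 0.1]
grip_width: 0.0127
grasp_force: 35.0
```

It stopped dead at 16 N after 5.2 mm of catch travel. I'll unload, let go and lift clear.

Request:
drive_tool(
  angular=[
    [0, 0, 0],
    [0, 0, 0],
    [0, 0, 0],
    [0, 0, 0],
    [0, 0, 0],
    [0, 0, 0],
  ],
  delta_pos=[
    [-0.2, 0, 0],
    [-0.2, 0, 0],
    [-0.2, 0, 0],
    [-0.1, 0, 0],
    [0, 0, 0],
    [0, 0, 0],
  ],
  gripper=[0.5, 0.5, 0.5, 0.5, 0.5, 0.5],
)

```text
time_s: 30.3
tool_pos: [0.6059, 0.0265, 0.0508]
tool_rot: [-180.0, 0.5, 81.8]
force: [-0.3, -6.8, -0.9]
grip_width: 0.0127
grasp_force: 35.0
```

Request:
drive_tool(
  angular=[
    [0, 0, 0],
    [0, 0, 0],
    [0, 0, 0],
    [0, 0, 0],
    [0, 0, 0],
    [0, 0, 0],
    [0, 0, 0],
    [0, 0, 0],
    [0, 0, 0],
    [0, 0, 0],
    [0, 0, 0],
    [0, 0, 0],
    [0, 0, 0],
    [0, 0, 0],
  ],
  delta_pos=[
    [0, 0, 0],
    [0, 0, 0],
    [0, 0, 0],
    [0, 0, 0],
    [0, 0, 0],
    [0, 0, 0],
    [0, 0, -0.5],
    [0, 0, -2],
    [0, 0, -3],
    [0, 0, -3],
    [0, 0, -3],
    [0, 0, -1],
    [0, 0, 0],
    [0, 0, 0],
  ],
  gripper=[1.6, 2, 3, 4, 5, 5, 5, 5, 5, 5, 5, 5, 5, 5],
)

```text
time_s: 31.7
tool_pos: [0.6058, 0.0295, 0.1751]
tool_rot: [-179.9, 0.4, 81.9]
force: [0.3, 0.0, -0.5]
grip_width: 0.0501
grasp_force: 0.0
```

```bash
python3 - <<'E'
from h import *
s=telemetry.get_obs();print(s['time_s'],s['tool_pos'],s['force'])
c=eyes.read_camera('wrist');q=eyes.read_camera('scene');b=eyes.read_camera('side')
d=np.array([np.cos(np.radians(82)),np.sin(np.radians(82)),0]);M=np.array([.6117,.0699,.055])
for k in(0,-59,-74): print(k,[np.round(proj(x,M+d*k/1000),1) for x in (c,q,b)])
cv=np.zeros((420,800,3),np.uint8);cv[:,:420]=c['pixels'][:,70:490]
cv[:189,422:800]=cv2.resize(q['pixels'][165:260,280:469],None,fx=2,fy=2)[:189]
cv[190:420,422:798]=cv2.resize(b['pixels'][130:245,210:398],None,fx=2,fy=2)
cv2.imwrite('pics/m4.png',cv[:,:,::-1])
E
```

```text
31.7 [0.60578057 0.02952725 0.17510438] [ 0.34028605  0.043547   -0.50709521]
0 [array([282.4, 157. ]), array([334.9, 221.4]), array([281.5, 178.2])]
-59 [array([282.5, 229.9]), array([309.4, 219.7]), array([286.5, 191.5])]
-74 [array([282.5, 247.1]), array([303. , 219.3]), array([287.8, 195. ])]
```

View pics/m4.png

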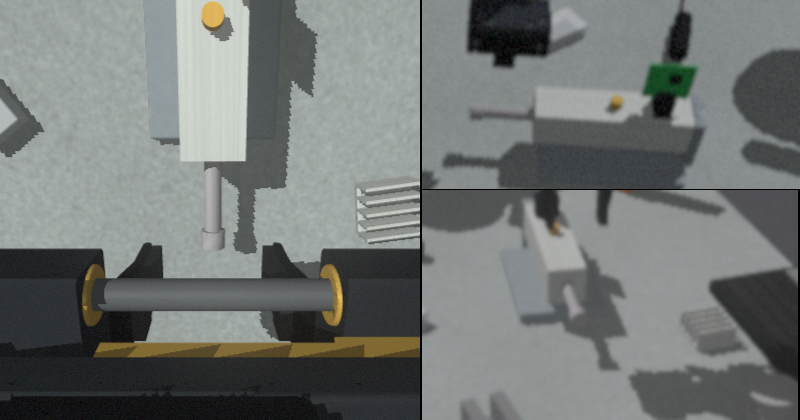

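The wrist view shows the rod in the bore with its knob end at (283, 248). That matches the prediction for a tip 156 mm deep, within the 145–161 mm home range. The gripper is clear and nothing else has moved.

```bash
python3 -c "
from cell import env
print(env.sign_off())"
```

```text
the job is handed in; nothing more can be done
None
```

The rod is home and released, and the job is handed in: the catch gave way at about 9–12 N, the rod stopped dead at 16 N about 156 mm deep, and it needed one extra release and regrip at about 113 mm, when the push had risen to about 18 N.

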